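# Sweep the length gauge's bed clean and hold its sprung rod out at the mark

### The arm

A 7-joint arm with a two-finger parallel gripper is mounted at the origin on a cart in front of the work surface, level with it; the furniture and walls round the work are solid. World frame = base frame: x ahead of the robot, y to its left, z up, the work surface at z = 0. Lengths are in m, angles in rad, forces in N, time in s.
With the tool pointing down it reaches from about 0.425 to 0.925 m from the base axis. Payload 6.8 kg.
Tool frame: the origin (TCP) lies on the front face of the gripper's body, between the roots of the fingers; the fingertips stand 73 mm ahead of it and the grasp point (between the pads) lies 54 mm ahead of it (bot.finger_overhang is the z of the fingertips in the tool frame, in m); z points along the fingers, y is the line along which they close (so a half turn about z gives the same grasp; the last joint's range is limited). The gripper opens to 85 mm and grips with 20 to 120 N. Pads are 22 mm wide; open, the fingers measure 114 mm over their backs; the gripper's body (76 mm by 85 mm) begins 54 mm behind the grasp point. The pads swing forward as they close: fully open they stand 13 mm farther back than shut.
Start: joints at [-1.378, 0.477, 0.022, 1.555, -0.011, 1.109, -0.083], TCP at [0.2, 0.645, 0.304] pointing down, gripper open.
Joint ranges: [-2.96, 2.96], [-0.34, 2.1], [-1.41, 1.46], [0.24, 2.44], [-1.37, 4.51], [0.17, 1.92], [-2.96, 2.96]. Speed limits (rad/s): [2.39, 2.39, 3.14, 3.14, 3.14, 3.14, 3.14].

### API

Orientations are given as a unit quaternion [w, x, y, z].
In Python, from station import bot gives the robot as it stands.
- The arm moves only by the tool servo_tool, never from a script. Its argument "motion" is one flat list of numbers, 7 for each row, row after row: the shift along the tool's x, y, z as a fraction of full scale, then the turn, a rotation vector about the tool's x, y, z as a fraction of full scale, then the closure, from 0 (fully open) to 1 (shut). In form: [tx, ty, tz, ax, ay, az, gripper, tx, ty, tz, ax, ay, az, gripper, ...]. A call has 1 to 5 rows; each row shifts and turns the commanded pose from where the row before left it, along the tool's axes as they then stand; what a row does not reach is not made up. Full scale, the value 1, is 0.02 m for a shift and 0.15 rad for a turn. A row lasts 1/8 s, in which the tool goes at most 62.5 mm and 10.7 degrees, less where a joint would pass 70% of its speed; a pose out of reach is approached as far as the arm can. A call with a number of a shift or a turn outside -1 to 1 is refused whole. A call with a gripper value outside its range is refused whole. The fingers move at their own pace and stop on an object; "grip_force" is the grip in N (left out, the last holds). Time passes only in rows, so rows that do not move let the fingers close. It gives the time, the measured TCP pose, the force, the opening and the grip force at its end, in the units of the state.
- bot.get_obs(): the state, without advancing time (a new reading comes with each control period).
- bot.read_camera(name): name is "side" or "top"; returns the picture (420x560x3 uint8, red, green, blue); there is no depth.
- bot.get_calibration(name): a dict with "mtx" (3x3 intrinsics, pixels), "rvec" (rotation vector, rad) and "tvec" (3), from world to camera coordinates, as OpenCV has them. Camera axes: x right, y down, z forward; pixel columns grow to the right and rows downward; lengths in m; the calibration is good to about 2 mm. A picture is of the moment at which its call begins. get_calibration takes no time and is no camera call.
- bot.hand_in(): hands the job in; it is judged then, once.
Trained networks look in the newest picture that a camera, given by its name, has taken for a name from the list of things; names that differ only in an ending like _2 or _b are one class to them, and where a whole thing is asked for, a point or a joint stands for the part that bears it (a point fixed in the world has none). Each returns a list of dicts, best first, with "p" (0 to 1); they miss things now and then, are a little off and sometimes report something else, mostly with a low value. They report only what shows in the picture. A call takes as long as a camera call. They do not tell look-alikes from the thing itself.
- bot.boxes_of(camera, name): "uv" ([column, row] in pixels, amid what is visible of it).
The state is a dict: "t": time; "q": joint angles; "joint_vel": joint speeds; "joint_torque": joint torques, N m; "eef_pos": TCP position; "tool_rot": TCP orientation; "contact_force": force on the tool from outside, world axes, zero at the start; "torque": the same for the moment, N m; "gripper_width": opening from 0.0 (shut) to 1.0 (fully open); "grasp_force": force on a finger pad.
Only numpy, scipy, OpenCV 4.12 (cv2) and the standard library are available. Lean on these libraries where they do the work, as an engineer would, in place of code of your own. Each camera call takes 0.05 s, during which the arm holds its last target. There are 200 camera calls.

### The job

Pick up the white scraper block and use it, not the fingers, to sweep all four shell chips along the length gauge's bed and over its free end into the white tray there; leave the rod alone until the bed is clear. Stand the block back upright on the worktop, clear of the gauge, and let go of it. Then take the grey grip on the end of the gauge's telescoping rod, pull the rod out against its inner spring until its steel pointer stands level with the fin of the small steel length-mark rider beside the bed, and finish there, still holding it still at the mark; do not disturb the timer, the dropper bottle or the petri dish.

Things in the scene. Friction and masses are not known exactly. Their poses are not given: they have to be found in the camera images.
- gauge: Length gauge, fixed. Origin on the worktop under it. Flat steel bed 80 mm wide (y -40 to 40), top 34 mm above the worktop, from x = -140 mm (free end) to 70 mm. At x = 70 to 170 mm the grey housing tube, 58 mm wide, 77 mm high, holds the rod, which is pulled along the gauge's -x over the bed. A rail 30 mm high runs along the bed's +y side (y 40 to 54 mm).
- bed_end (a point): Middle of the bed's free end edge, on its top surface; axes as the gauge's. The tray lies below and beyond it (-x).
- catch_tray: White tray, fixed, 110 mm along the gauge's x, 200 mm along y, rim 24 mm high, floor about 3 mm high; origin at the centre of its underside, axes as the gauge's. Its near edge lies 14 mm under the bed's free end, which overhangs its rim.
- rod (a joint): Draw-out of the telescoping rod along the gauge's -x in m: 0 = pushed home, 0.10 = end stop. Its spring pulls it home with 3 N at 0, rising by 0.6 N per 10 mm; let go, it returns to 0.
- rod_grip (a point): Point to take on the rod's grey upright grip: on its centre line, 18 mm below its top. The grip is 14 mm thick along the gauge's x, 26 mm wide along y, its top 116 mm above the worktop; the rod (12 mm thick, axis 55 mm above the worktop) joins it lower down on the housing's side. With the rod home, 41 mm are free between grip and housing.
- rod_pointer (a point): Tip of the thin steel pointer that the rod's grip carries on the +y side, 42 mm from the rod's axis and 46 mm above the worktop; it moves with the rod.
- mark_tip (a point): Tip of the thin upright steel fin on the length-mark rider, fixed on the rail on the bed's +y side and up to 55 mm high; axes as the gauge's. The pointer is at the mark when both have the same x in the gauge's frame; this is at a draw-out of 40 to 75 mm.
- block_mid (a point): Centre (half-way up) of the loose white plastic scraper block, standing on the worktop, 48 mm high, about 0.1 kg. Its foot is 28 mm thick (own x) and 66 mm long (own y), 14 mm high; above it the grip part is 22 mm thick (own x) and 58 mm long. Taken across the 22 mm. z is up.
- block: The same scraper block; origin at the centre of its underside.
- timer: Bystander: white kitchen timer, 62 x 62 x 20 mm, loose; origin under its centre.
- dropper: Bystander: small white dropper bottle, 33 mm across, 67 mm high, loose; origin under its centre.
- petri: Bystander: petri dish, 93 mm across, 15 mm high, loose; origin under its centre.
- chip_1: Loose beige shell chip 1 of 4, an irregular flat piece about 15 mm across and 7 mm thick, lying on the bed within 25 mm of its centre line, 10 to 85 mm from the free end; origin at the centre of its underside.
- chip_2: Loose beige shell chip 2 of 4, an irregular flat piece about 13 mm across and 7 mm thick, lying on the bed within 25 mm of its centre line, 10 to 85 mm from the free end; origin at the centre of its underside.
- chip_3: Loose beige shell chip 3 of 4, an irregular flat piece about 14 mm across and 7 mm thick, lying on the bed within 25 mm of its centre line, 10 to 85 mm from the free end; origin at the centre of its underside.
- chip_4: Loose beige shell chip 4 of 4, an irregular flat piece about 16 mm across and 7 mm thick, lying on the bed within 25 mm of its centre line, 10 to 85 mm from the free end; origin at the centre of its underside.
Mind the look-alikes: they are no part of the job. What is shaped like the block but green is not meant.

How it is judged:
By the outcome, as a careful person would: the job done as asked, in the order asked, and still so for the second after the job is handed in, while the arm keeps its last pose, push and grip.
It also fails if it takes over 64 s, if anything falls off the work surface, if the arm or the gripper's body presses on something with over 40 N, if the wrist force passes 120 N, or if a joint passes its speed limit or range.

## Working session

There is one attempt and no reset: what is moved stays moved. The work goes in short steps, Python scripts to look and compute and a tool call to move; the robot and the scene stay as the last step left them, time stands still between calls to the robot, and variables do not carry over. Pictures are saved under pics/ and viewed, at most 10 in all, crops included, and the job is handed in when it is done.

Besides the shell and the picture viewer there is one more tool, called after ">>>" as a command line: name --argument value ..., lists and objects as JSON in quotes. servo_tool: Moves the arm, as the interface text tells. Shift numbers are shares of 0.02 m and turn numbers shares of 0.15 rad, none past 1 either way. Its arguments: {"type":"object","properties":{"motion":{"type":"array","items":{"type":"number","minimum":-1,"maximum":1}},"grip_force":{"type":"number"}},"required":["motion"]}

```bash
mkdir -p pics; ls
cat > h.py <<'E'
import numpy as np,cv2
from station import bot
def cal(c):
    k=bot.get_calibration(c);return np.array(k['mtx'],float),np.array(k['rvec'],float),np.array(k['tvec'],float)
def ray(c,uv,z):
    M,r,t=cal(c);R=cv2.Rodrigues(r)[0];d=R.T@np.linalg.inv(M)@np.array([uv[0],uv[1],1.]);o=-R.T@t.ravel()
    return o+d*(z-o[2])/d[2]
def proj(c,P):
    M,r,t=cal(c);return cv2.projectPoints(np.array(P,float).reshape(-1,1,3),r,t,M,None)[0].reshape(-1,2)
def save(c,n):
    im=np.array(bot.read_camera(c));cv2.imwrite('pics/'+n,im[:,:,::-1]);return im
E
python3 - <<'E'
from h import *
for c in('top','side'):
    save(c,c+'0.png');print(c,(-cv2.Rodrigues(cal(c)[1])[0].T@cal(c)[2].ravel()).round(3))
for n in ['gauge','block','chip_1','catch_tray','rod_grip','rod_pointer','mark_tip','bed_end','timer','dropper','petri']:
    for c in('top','side'):
        try:print(n,c,[(np.round(d['uv']).tolist(),round(d['p'],2)) for d in bot.boxes_of(c,n)][:7])
        except Exception as e:print(n,c,e)
o=bot.get_obs();print(o['t'],o['eef_pos'],o['tool_rot'])
E
```

```text
pics
top [ 0.284 -0.25   0.934]
side [0.411 0.526 0.489]
gauge top [([229.0, 173.0], 0.63), ([259.0, 240.0], 0.17)]
gauge side [([228.0, 269.0], 0.78)]
block top [([378.0, 299.0], 0.88), ([300.0, 260.0], 0.85), ([258.0, 246.0], 0.65)]
block side [([322.0, 244.0], 0.84), ([305.0, 270.0], 0.79), ([360.0, 210.0], 0.65)]
chip_1 top []
chip_1 side [([202.0, 273.0], 0.53)]
catch_tray top [([201.0, 154.0], 0.65)]
catch_tray side [([207.0, 321.0], 0.73)]
rod_grip top [([274.0, 188.0], 0.65)]
rod_grip side [([245.0, 236.0], 0.75)]
rod_pointer top [([174.0, 218.0], 0.67), ([269.0, 189.0], 0.55)]
rod_pointer side [([241.0, 238.0], 0.59), ([304.0, 271.0], 0.51)]
mark_tip top [([259.0, 164.0], 0.57)]
mark_tip side [([205.0, 255.0], 0.68)]
bed_end top [([232.0, 175.0], 0.73)]
bed_end side [([230.0, 266.0], 0.69)]
timer top [([175.0, 216.0], 0.86)]
timer side [([262.0, 342.0], 0.9)]
dropper top [([342.0, 288.0], 0.54)]
dropper side [([348.0, 228.0], 0.63), ([202.0, 273.0], 0.4)]
petri top [([397.0, 234.0], 0.82)]
petri side [([297.0, 204.0], 0.74), ([304.0, 269.0], 0.69)]
1.2 [0.19999106 0.64470589 0.30391728] [-1.20517960e-05  1.49858758e-01  9.88707415e-01  2.39279735e-05]
```

View images.

View pics/top0.png

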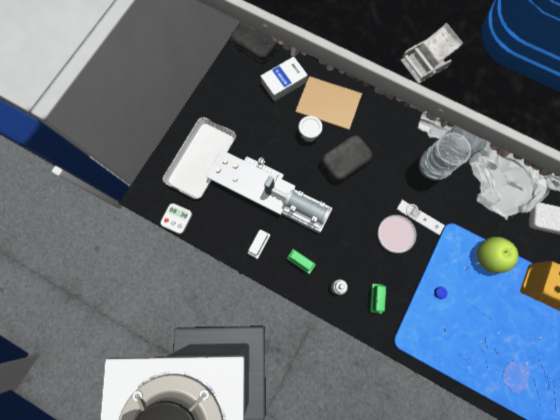

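View pics/side0.png

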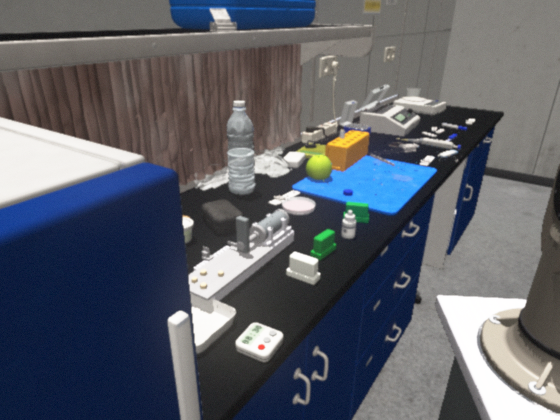

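Run:
```python
from h import *
for P in ([0,0,0],[.2,.645,.304],[.5,0,0],[0.5,0.3,0]):print(P,proj('top',P),proj('side',P))
for n,uv,z in [('gauge bed',(229,173),.034),('whiteblk',(258,244),.03),('timer',(175,218),.02),('petri',(397,234),.01),('drop',(340,287),.04)]:print(n,ray('top',uv,z).round(3))
print(ray('side',(303,265),.04))
im=cv2.imread('pics/top0.png')
cv2.imwrite('pics/crop0.png',cv2.resize(im[110:270,150:350],None,fx=4,fy=3.75,interpolation=cv2.INTER_CUBIC))
im=cv2.imread('pics/side0.png')
cv2.imwrite('pics/crop1.png',cv2.resize(im[195:345,170:370],None,fx=4,fy=4,interpolation=cv2.INTER_CUBIC))
```

```text
[0, 0, 0] [[171.12064913 430.21644676]] [[559.2445342  359.49776385]]
[0.2, 0.645, 0.304] [[-294.07150243  362.48576002]] [[-1900.05470488 -2242.21553998]]
[0.5, 0, 0] [[180.74733001 210.23256928]] [[244.86748071 341.20934193]]
[0.5, 0.3, 0] [[ 61.20587057 212.26638696]] [[202.46621556 550.35214918]]
gauge bed [ 0.585 -0.125  0.034]
whiteblk [ 0.407 -0.196  0.03 ]
timer [0.476 0.008 0.02 ]
petri [ 0.429 -0.535  0.01 ]
drop [ 0.303 -0.384  0.04 ]
[ 0.40867659 -0.17796886  0.04      ]
```

View pics/crop0.png

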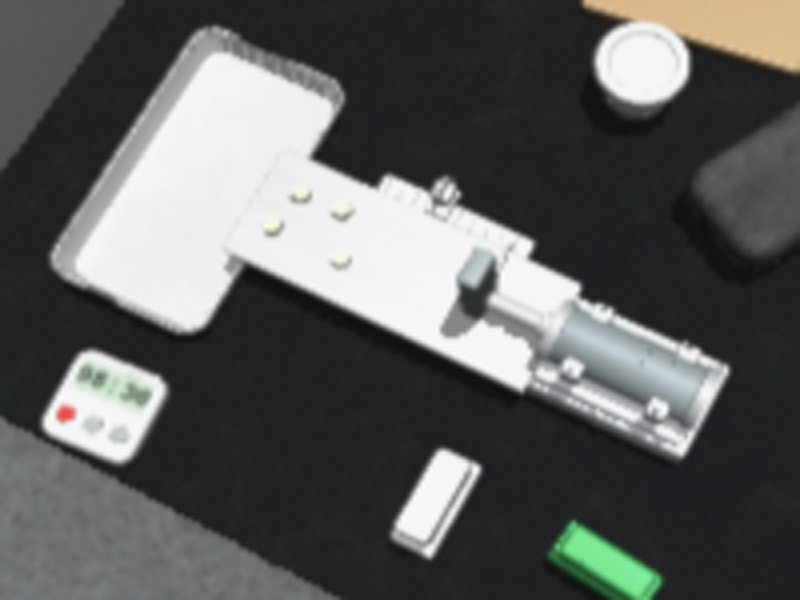

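View pics/crop1.png

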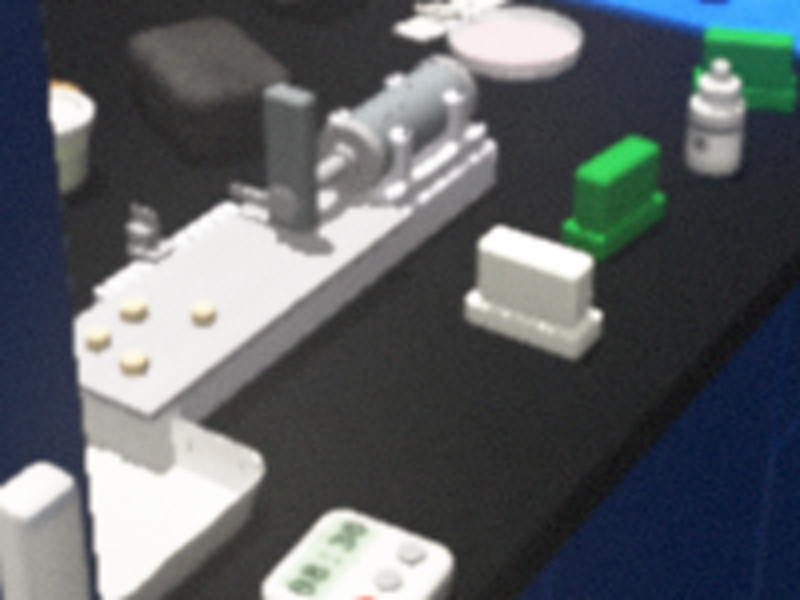

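The pictures show the white block at top (258,244), side (303,265). The look-alikes at top (301,260) and (378,299) are green, so neither is meant, and the enlarged crop confirms the white one. The rod grip is at top (270,180), the rider fin at about (261,161), and four chips lie on the bed.

```bash
cat > fit.py <<'E'
from h import *
from scipy.optimize import least_squares
c0=lambda u,v:(150+u/4,110+v/3.75); c1=lambda u,v:(170+u/4,195+v/4)
# gauge frame features
F=[('top',c0(288,150),(-.14,.04,.034)),('top',c0(228,255),(-.14,-.04,.034)),('top',c0(526,392),(.07+.1,-.04,.034) if 0 else (.07,-.04,.034)),
('side',c1(152,413),(-.14,-.04,.034)),('side',c1(289,92),(.0,.0,.116))]
def fit():
    def res(p):
        e=[]
        for c,uv,P in F[:4]:
            e+=list((proj(c,G(p,P))-np.array(uv)).ravel())
        return e
    s=least_squares(res,[.58,-.12,-2.6+np.pi*0]);best=s
    for a in(-.5,.5,2.6,-1.5,1.5):
        q=least_squares(res,[.58,-.12,a])
        if q.cost<best.cost:best=q
    return best
def G(p,P):
    P=np.array(P,float);c,s=np.cos(p[2]),np.sin(p[2]);return np.array([p[0]+c*P[0]-s*P[1],p[1]+s*P[0]+c*P[1],P[2]])
E
python3 - <<'E'
from fit import *
s=fit();p=s.x;print(p,np.degrees(p[2]),s.fun.round(1))
def inv(P):
    d=np.array(P[:2])-p[:2];c,q=np.cos(p[2]),np.sin(p[2]);return np.round([c*d[0]+q*d[1],-q*d[0]+c*d[1]],4)
print('fin',inv(ray('top',c0(445,190),.055)),inv(ray('side',c1(140,215),.055)))
print('grip top',inv(ray('top',c0(480,258),.116)),inv(ray('side',c1(289,92),.116)))
for u,v in((300,193),(342,208),(272,225),(340,258)):print('chip',inv(ray('top',c0(u,v),.041)),ray('top',c0(u,v),.041).round(3))
for n in [(458,272),(470,292),(497,258)]:print(n,inv(ray('top',c0(*n),.116)))
print('blocktop corners',[ray('top',c0(*n),.048).round(4)[:2] for n in[(437,450),(472,462),(396,525),(432,545)]])
print('blk side',[ray('side',c1(*n),.048).round(4)[:2] for n in[(490,228),(592,262),(580,285),(478,250)]])
print('cab',[ray('top',n,0).round(3)[:2] for n in((125,200),(240,20))],[ray('top',n,.3).round(3)[:2] for n in((5,110),(60,120))])
print('table',ray('top',(390,345),0))
E
```

```text
[ 0.54458306 -0.21047905  4.22714836] 242.197760360145 [-0.4  0.2 -1.  -0.7  0.3  0.3  0.1 -1.2]
fin [-0.0337  0.0539] [-0.0406  0.0513]
grip top [0.0169 0.0061] [ 0.0159 -0.0032]
chip [-0.1159  0.0158] [ 0.613 -0.115  0.041]
chip [-0.0877  0.0183] [ 0.602 -0.141  0.041]
chip [-0.1206 -0.0115] [ 0.591 -0.098  0.041]
chip [-0.0724 -0.0125] [ 0.567 -0.141  0.041]
(458, 272) [ 0.0099 -0.0072]
(470, 292) [ 0.0216 -0.0153]
(497, 258) [0.0255 0.0104]
blocktop corners [array([ 0.4378, -0.1999]), array([ 0.4298, -0.2204]), array([ 0.3911, -0.1758]), array([ 0.3783, -0.1967])]
blk side [array([ 0.4311, -0.2127]), array([ 0.3794, -0.1844]), array([ 0.3855, -0.163 ]), array([ 0.4362, -0.1908])]
cab [array([0.529, 0.142]), array([ 1.053, -0.145])] [array([0.623, 0.247]), array([0.602, 0.145])]
table [ 0.17022583 -0.49970678  0.        ]
```

>>> servo_tool --motion '[0,-1,0,0,0,0,0,0,-1,0,0,0,0,0]'

```text
t: 1.45
eef_pos: [0.188, 0.6061, 0.3037]
tool_rot: [-0.0, 0.15, 0.989, -0.0]
contact_force: [0.5, -0.1, 0.4]
gripper_width: 0.996
grasp_force: 0.0
```

```bash
cat > go.py <<'E'
from h import *
from scipy.spatial.transform import Rotation as Rn
def delta(target,bear=None):
    """steps in tool axes, in full-scale units"""
    o=bot.get_obs();q=o['tool_rot'];R=Rn.from_quat([q[1],q[2],q[3],q[0]]).as_matrix()
    b=np.degrees(np.arctan2(R[1,1],R[0,1]))
    print('t',round(o['t'],2),'pos',np.round(o['eef_pos'],4),'ybear',round(b,1),'tilt',R[:,2].round(3),'q',np.round(o['q'],2),'F',np.round(o['contact_force'],1),'w',round(o['gripper_width'],3))
    print('units',(R.T@(np.array(target)-o['eef_pos'])/.02).round(2),'turn',None if bear is None else round(np.radians(b-bear)/.15,2))
E
python3 - <<'E'
from go import *
delta([.31,.33,.3],62.2)
def tri(a,b):
    ps=[]
    A=[]
    for c,uv in(('top',a),('side',b)):
        M,r,t=cal(c);Pm=M@np.c_[cv2.Rodrigues(r)[0],t.ravel()];A+=[uv[0]*Pm[2]-Pm[0],uv[1]*Pm[2]-Pm[1]]
    v=np.linalg.svd(np.array(A))[2][-1];X=v[:3]/v[3];return X,proj('top',X),proj('side',X)
print(tri((57,170),(180,316)))
print(tri((45,105),(165,165)))
E
```

```text
t 1.45 pos [0.188  0.6061 0.3037] ybear 72.8 tilt [-0. -0. -1.] q [-1.38  0.41  0.02  1.66 -0.01  1.07 -0.09] F [ 0.5 -0.1  0.4] w 0.996
units [ -9.92 -11.38   0.19] turn 1.23
(array([0.5354019 , 0.1941785 , 0.20997133]), array([[ 57.07976882, 171.32754033]]), array([[177.97417588, 315.26853132]]))
(array([0.57214514, 0.12966558, 0.3587403 ]), array([[ 47.02957372, 120.2042872 ]]), array([[146.2870839 , 154.65869251]]))
```

>>> servo_tool --motion '[-0.95,-0.79,0,0,0,0.615,0,-0.95,-0.79,0,0,0,0.615,0,-0.95,-0.79,0,0,0,0,0,-0.95,-0.79,0,0,0,0,0,-0.95,-0.79,0,0,0,0,0]'

```text
t: 2.08
eef_pos: [0.2417, 0.4947, 0.3041]
tool_rot: [0.0, 0.24, 0.971, 0.0]
contact_force: [0.5, 0.4, 0.3]
gripper_width: 1.002
grasp_force: 0.0
```

>>> servo_tool --motion '[-0.95,-0.79,0,0,0,0,0,-0.95,-0.79,0,0,0,0,0,-0.95,-0.79,0,0,0,0,0,-0.95,-0.79,0,0,0,0,0,-0.95,-0.79,0,0,0,0,0]'

```text
t: 2.7
eef_pos: [0.2891, 0.3797, 0.304]
tool_rot: [-0.0, 0.24, 0.971, 0.0]
contact_force: [0.3, 0.6, 0.3]
gripper_width: 1.002
grasp_force: 0.0
```

>>> servo_tool --motion '[-0.95,-0.79,0,0,0,0,0,-0.95,-0.79,0,0,0,0,0,-0.95,-0.79,0,0,0,0,0]'

```text
t: 3.08
eef_pos: [0.3173, 0.3112, 0.304]
tool_rot: [-0.0, 0.24, 0.971, 0.0]
contact_force: [0.1, -1.1, 0.1]
gripper_width: 1.0
grasp_force: 0.0
```

```bash
python3 -c "
from go import *
delta([.42,.09,.3],62.2)"
```

```text
t 3.08 pos [0.3173 0.3112 0.304 ] ybear 62.2 tilt [ 0.  0. -1.] q [-1.08  0.09  0.18  2.09 -0.02  0.97  0.19] F [ 0.1 -1.1  0.1] w 1.0
units [-9.7  -7.39  0.2 ] turn -0.0
```

>>> servo_tool --motion '[-1,-0.66,0,0,0,0,0,-1,-0.66,0,0,0,0,0,-1,-0.66,0,0,0,0,0,-1,-0.66,0,0,0,0,0,-1,-0.66,0,0,0,0,0]'

```text
t: 3.7
eef_pos: [0.3748, 0.2062, 0.304]
tool_rot: [0.0, 0.24, 0.971, 0.0]
contact_force: [0.3, -0.5, -0.9]
gripper_width: 1.002
grasp_force: 0.0
```

>>> servo_tool --motion '[-0.95,-0.83,0,0,0,0,0,-0.95,-0.83,0,0,0,0,0,-0.95,-0.83,0,0,0,0,0,-0.95,-0.83,0,0,0,0,0,-0.95,-0.83,0,0,0,0,0]'

```text
t: 4.32
eef_pos: [0.4199, 0.0885, 0.304]
tool_rot: [0.0, 0.24, 0.971, 0.0]
contact_force: [-0.0, 0.3, -0.2]
gripper_width: 0.999
grasp_force: 0.0
```

>>> servo_tool --motion '[-0.69,-0.95,0,0,0,0,0,-0.69,-0.95,0,0,0,0,0,-0.69,-0.95,0,0,0,0,0,-0.69,-0.95,0,0,0,0,0,-0.69,-0.95,0,0,0,0,0]'

```text
t: 4.95
eef_pos: [0.4362, -0.0276, 0.3039]
tool_rot: [0.0, 0.24, 0.971, 0.0]
contact_force: [0.2, -0.5, -0.3]
gripper_width: 0.996
grasp_force: 0.0
```

```bash
python3 -c "
from go import *
delta([.4085,-.193,.17],62.2)"
```

```text
t 4.95 pos [ 0.4362 -0.0276  0.3039] ybear 62.2 tilt [ 0.     0.001 -1.   ] q [-0.6   0.07  0.56  2.12 -0.04  0.96  1.06] F [ 0.2 -0.5 -0.3] w 0.996
units [-2.63 -7.96  6.69] turn -0.0
```

>>> servo_tool --motion '[-0.33,-1,0.8,0,0,0,0,-0.33,-1,0.8,0,0,0,0,-0.33,-1,0.8,0,0,0,0,-0.33,-1,0.8,0,0,0,0,-0.33,-1,0.8,0,0,0,0]'

```text
t: 5.58
eef_pos: [0.4185, -0.1312, 0.2235]
tool_rot: [0.0, 0.24, 0.971, 0.0]
contact_force: [0.1, 0.0, -0.1]
gripper_width: 1.001
grasp_force: 0.0
```

>>> servo_tool --motion '[-0.33,-1,0.9,0,0,0,0,-0.33,-1,0.9,0,0,0,0,-0.33,-0.96,0.9,0,0,0,0,0,0,0,0,0,0,0]'

```text
t: 6.08
eef_pos: [0.4075, -0.1931, 0.1692]
tool_rot: [-0.001, 0.242, 0.97, -0.0]
contact_force: [0.5, -0.7, -0.3]
gripper_width: 0.998
grasp_force: 0.0
```

```bash
python3 -c "
from go import *
delta([.4085,-.193,.17],62.2)
im=save('side','s1.png');im2=save('top','t1.png')
a=cv2.resize(im[200:320,230:390,::-1],None,fx=2.5,fy=2.5);b=cv2.resize(im2[190:310,180:340,::-1],None,fx=2.5,fy=2.5)
cv2.imwrite('pics/c2.png',np.hstack([a,b]))
for c in('side','top'):print(c,[(d['uv'],d['p']) for d in bot.boxes_of(c,'block')])
"
```

```text
t 6.08 pos [ 0.4075 -0.1931  0.1692] ybear 62.0 tilt [-0.002 -0.    -1.   ] q [-0.18  0.35  0.58  2.22 -0.32  0.65  1.71] F [ 0.5 -0.7 -0.3] w 0.998
units [-0.04  0.03 -0.04] turn -0.02
side [([361.6, 211.2], 0.87), ([305.9, 268.1], 0.64), ([258.1, 345.1], 0.56), ([322.0, 241.7], 0.55)]
top [([300.1, 261.0], 0.86), ([380.2, 299.0], 0.76), ([255.0, 252.2], 0.66)]
```

View pics/c2.png

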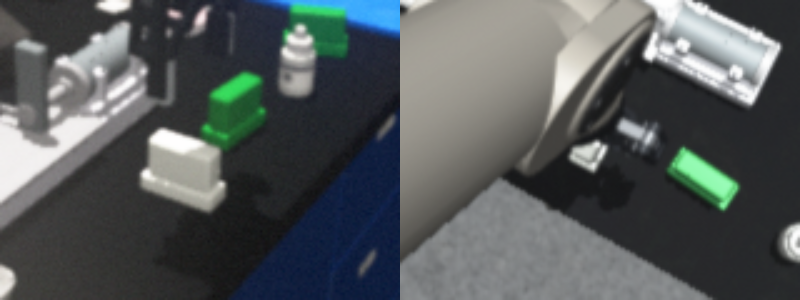

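```bash
python3 -c "
from h import *
p=np.array([.4075,-.1931]);y=np.array([.466,.885])
for c in('side','top'):
  for s in(-.045,0,.045):
    for z in(.169-.065,.048,0):print(c,s,z,proj(c,[*(p+s*y),z]).round(0))
"
```

```text
side -0.045 0.10400000000000001 [[316. 224.]]
side -0.045 0.048 [[314. 248.]]
side -0.045 0 [[313. 267.]]
side 0 0.10400000000000001 [[305. 233.]]
side 0 0.048 [[304. 258.]]
side 0 0 [[303. 278.]]
side 0.045 0.10400000000000001 [[293. 243.]]
side 0.045 0.048 [[293. 268.]]
side 0.045 0 [[292. 289.]]
top -0.045 0.10400000000000001 [[273. 249.]]
top -0.045 0.048 [[274. 252.]]
top -0.045 0 [[274. 254.]]
top 0 0.10400000000000001 [[255. 239.]]
top 0 0.048 [[256. 243.]]
top 0 0 [[258. 246.]]
top 0.045 0.10400000000000001 [[237. 230.]]
top 0.045 0.048 [[239. 234.]]
top 0.045 0 [[242. 237.]]
```

>>> servo_tool --motion '[0,0,1,0,0,0,0,0,0,1,0,0,0,0,0,0,1,0,0,0,0,0,0,0.9,0,0,0,0,0,0,0,0,0,0,1]' --grip_force 50

```text
t: 6.9
eef_pos: [0.409, -0.1909, 0.0917]
tool_rot: [-0.001, 0.24, 0.971, 0.0]
contact_force: [0.4, 0.0, 0.5]
gripper_width: 0.811
grasp_force: 0.0
```

>>> servo_tool --motion '[0,0,0,0,0,0,1,0,0,0,0,0,0,1,0,0,0,0,0,0,1,0,0,0,0,0,0,1]'

```text
t: 7.4
eef_pos: [0.4095, -0.192, 0.0927]
tool_rot: [0.001, 0.24, 0.971, 0.0]
contact_force: [-1.7, -0.5, 7.9]
gripper_width: 0.252
grasp_force: 49.2
```

```bash
python3 -c "
from go import *
from fit import G
p=[.54458,-.21048,4.22715]
for x,z in((-.037,.15),(-.037,.126),(-.151,.126)):
  P=G(p,(x,0,z));print(P.round(4));delta(P,62.2)
"
```

```text
[ 0.5618 -0.1778  0.15  ]
t 7.4 pos [ 0.4095 -0.192   0.0927] ybear 62.2 tilt [ 0.002 -0.    -1.   ] q [-0.06  0.5   0.44  2.25 -0.47  0.47  1.85] F [-1.7 -0.5  7.9] w 0.252
units [-6.41  4.18 -2.85] turn -0.0
[ 0.5618 -0.1778  0.126 ]
t 7.4 pos [ 0.4095 -0.192   0.0927] ybear 62.2 tilt [ 0.002 -0.    -1.   ] q [-0.06  0.5   0.44  2.25 -0.47  0.47  1.85] F [-1.7 -0.5  7.9] w 0.252
units [-6.41  4.18 -1.65] turn -0.0
[ 0.615  -0.0769  0.126 ]
t 7.4 pos [ 0.4095 -0.192   0.0927] ybear 62.2 tilt [ 0.002 -0.    -1.   ] q [-0.06  0.5   0.44  2.25 -0.47  0.47  1.85] F [-1.7 -0.5  7.9] w 0.252
units [-6.41  9.88 -1.65] turn -0.0
```

>>> servo_tool --motion '[0,0,-1,0,0,0,1,0,0.5,-1,0,0,0,1,0,0.92,-1,0,0,0,1,0,0.92,-0.6,0,0,0,1,-0.5,0.92,0,0,0,0,1]'

```text
t: 8.02
eef_pos: [0.4489, -0.1379, 0.1647]
tool_rot: [0.001, 0.24, 0.971, 0.001]
contact_force: [0.7, -0.5, -1.6]
gripper_width: 0.247
grasp_force: 49.2
```

>>> servo_tool --motion '[-0.9,0.92,0,0,0,0,1,-1,0,0,0,0,0,1,-1,0,0,0,0,0,1,-1,0,0,0,0,0,1,-1,0,0,0,0,0,1]'

```text
t: 8.65
eef_pos: [0.5445, -0.1682, 0.163]
tool_rot: [-0.0, 0.24, 0.971, 0.0]
contact_force: [0.1, -0.4, -1.8]
gripper_width: 0.249
grasp_force: 49.2
```

>>> servo_tool --motion '[-1,0,0,0,0,0,1,0,0,0,0,0,0,1]'

```text
t: 8.9
eef_pos: [0.5625, -0.1779, 0.1631]
tool_rot: [0.0, 0.24, 0.971, -0.0]
contact_force: [0.0, 0.4, -1.1]
gripper_width: 0.248
grasp_force: 49.2
```

```bash
python3 -c "
from go import *
delta([.5618,-.1778,.130],62.2)
im=save('side','s2.png');im2=save('top','t2.png')
a=cv2.resize(im[190:310,170:330,::-1],None,fx=4,fy=4)
cv2.imwrite('pics/c3.png',a)
"
```

```text
t 8.9 pos [ 0.5625 -0.1779  0.1631] ybear 62.2 tilt [ 0.    -0.001 -1.   ] q [-0.2   0.56  0.54  1.91 -0.4   0.78  1.65] F [ 0.   0.4 -1.1] w 0.248
units [ 0.04 -0.01  1.66] turn -0.0
```

View pics/c3.png

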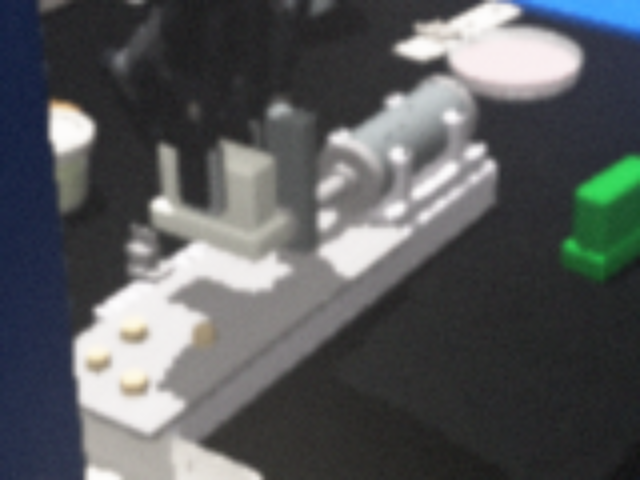

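>>> servo_tool --motion '[0.2,0,0.8,0,0,0,1,0,0,0.6,0,0,0,1,0,0,0.25,0,0,0,1,0,0,0.1,0,0,0,1,0,0,0,0,0,0,1]'

```text
t: 9.62
eef_pos: [0.5578, -0.1749, 0.1288]
tool_rot: [-0.0, 0.24, 0.971, 0.0]
contact_force: [-0.4, 3.5, -1.7]
gripper_width: 0.248
grasp_force: 50.2
```

>>> servo_tool --motion '[0,0.3,0,0,0,0,1,0,0,0.06,0,0,0,1,0,0,0,0,0,0,1]'

```text
t: 10.0
eef_pos: [0.5605, -0.1706, 0.1277]
tool_rot: [0.0, 0.24, 0.971, -0.0]
contact_force: [0.4, -0.1, -0.9]
gripper_width: 0.249
grasp_force: 49.8
```

>>> servo_tool --motion '[0,0.3,0.03,0,0,0,1,0,0.4,0,0,0,0,1,0,0.4,0,0,0,0,1,0,0.4,0,0,0,0,1,0,0.4,0,0,0,0,1]'

```text
t: 10.62
eef_pos: [0.5785, -0.1361, 0.1271]
tool_rot: [-0.0, 0.24, 0.971, -0.0]
contact_force: [0.0, 0.3, -0.9]
gripper_width: 0.252
grasp_force: 49.8
```

>>> servo_tool --motion '[0,0.4,0,0,0,0,1,0,0.4,0,0,0,0,1,0,0.4,0,0,0,0,1,0,0.4,0,0,0,0,1,0,0.4,0,0,0,0,1]'

```text
t: 11.25
eef_pos: [0.5971, -0.1008, 0.1271]
tool_rot: [-0.0, 0.24, 0.971, 0.0]
contact_force: [0.7, 0.1, -1.4]
gripper_width: 0.245
grasp_force: 49.8
```

>>> servo_tool --motion '[0,0.4,0,0,0,0,1,0,0.4,0,0,0,0,1,0,0.4,0,0,0,0,1,0,0.3,0,0,0,0,1,0,0,0,0,0,0,1]'

```text
t: 11.88
eef_pos: [0.6111, -0.0741, 0.127]
tool_rot: [-0.0, 0.24, 0.971, 0.0]
contact_force: [0.4, 0.7, -0.5]
gripper_width: 0.248
grasp_force: 49.8
```

```bash
python3 -c "
from go import *
delta([.615,-.0769,.127],62.2)
im=save('side','s3.png');im2=save('top','t3.png')
a=cv2.resize(im[210:390,170:330,::-1],None,fx=2.5,fy=2.5);b=cv2.resize(im2[100:280,150:290,::-1],None,fx=2.5,fy=2.5)
cv2.imwrite('pics/c4.png',np.hstack([a,b]))
"
```

```text
t 11.88 pos [ 0.6111 -0.0741  0.127 ] ybear 62.2 tilt [ 0.  0. -1.] q [-0.35  0.65  0.51  1.86 -0.45  0.75  1.49] F [ 0.4  0.7 -0.5] w 0.248
units [-0.24 -0.03  0.  ] turn 0.01
```

View pics/c4.png

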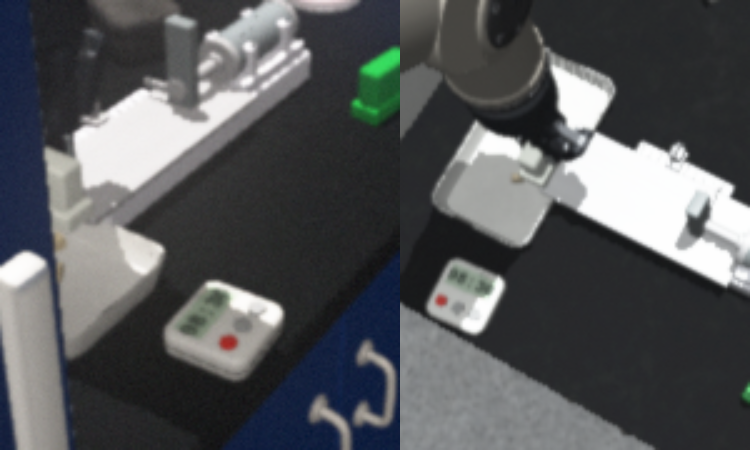

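>>> servo_tool --motion '[0,0.4,0,0,0,0,1,0,0,0,0,0,0,1,0,0,-1,0,0,0,1,0.3,-0.5,-1,0,0,0,1,0.65,-1,0,0,0,0,1]'

```text
t: 12.6
eef_pos: [0.5855, -0.0857, 0.1701]
tool_rot: [0.003, 0.24, 0.971, 0.001]
contact_force: [-0.2, -0.3, -1.7]
gripper_width: 0.247
grasp_force: 49.8
```

>>> servo_tool --motion '[0.65,-1,0,0,0,0,1,0.65,-1,0,0,0,0,1,0.65,-1,0,0,0,0,1,0.65,-1,0,0,0,0,1,0.65,-1,0,0,0,0,1]'

```text
t: 13.22
eef_pos: [0.4793, -0.1444, 0.1684]
tool_rot: [0.001, 0.241, 0.971, 0.0]
contact_force: [-0.3, 0.2, -1.6]
gripper_width: 0.249
grasp_force: 49.8
```

>>> servo_tool --motion '[0.65,-1,0,0,0,0,1,0.65,-1,0,0,0,0,1,0.65,-0.7,0,0,0,0,1,0.4,0,0,0,0,0,1,0,0,0,0,0,0,1]'

```text
t: 13.85
eef_pos: [0.4128, -0.1687, 0.1671]
tool_rot: [-0.0, 0.24, 0.971, 0.0]
contact_force: [0.4, -0.1, -1.0]
gripper_width: 0.25
grasp_force: 49.8
```

```bash
python3 -c "
from go import *
delta([.4095,-.192,.095],62.2)
im=save('side','s4.png');im2=save('top','t4.png')
a=cv2.resize(im[210:390,170:330,::-1],None,fx=2.3,fy=2.3);b=cv2.resize(im2[100:280,150:310,::-1],None,fx=2.5,fy=2.3)
cv2.imwrite('pics/c5.png',np.hstack([a,b]))
for c in('side','top'):print(c,[(np.round(d['uv']),d['p']) for d in bot.boxes_of(c,'chip_1')])
"
```

```text
t 13.85 pos [ 0.4128 -0.1687  0.1671] ybear 62.2 tilt [-0.     0.001 -1.   ] q [-0.25  0.35  0.6   2.24 -0.34  0.64  1.68] F [ 0.4 -0.1 -1. ] w 0.25
units [-0.4  -1.11  3.6 ] turn 0.0
side []
top []
```

View pics/c5.png

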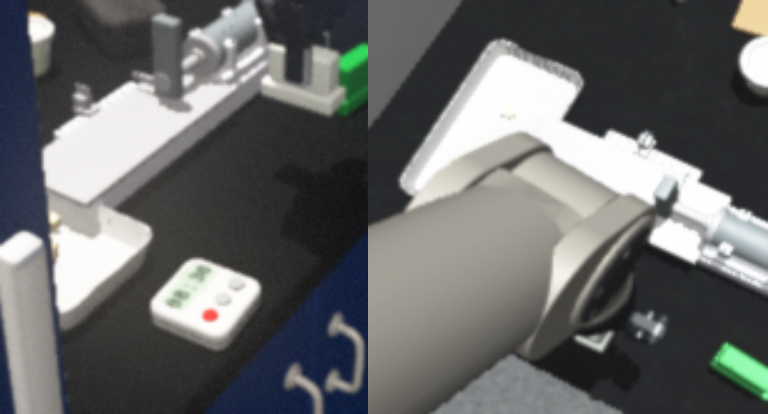

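>>> servo_tool --motion '[-0.4,-1,1,0,0,0,1,0,-0.1,1,0,0,0,1,0,0,1,0,0,0,1,0,0,0.55,0,0,0,1,0,0,0,0,0,0,1]'

```text
t: 14.68
eef_pos: [0.4096, -0.1924, 0.0956]
tool_rot: [-0.001, 0.24, 0.971, -0.0]
contact_force: [-0.4, -0.0, -1.0]
gripper_width: 0.25
grasp_force: 49.8
```

>>> servo_tool --motion '[0,0,0.08,0,0,0,1,0,0,0,0,0,0,1]'

```text
t: 14.92
eef_pos: [0.4101, -0.1926, 0.0949]
tool_rot: [0.0, 0.24, 0.971, 0.0]
contact_force: [0.3, -1.0, -0.7]
gripper_width: 0.25
grasp_force: 49.8
```

>>> servo_tool --motion '[0,0,0.08,0,0,0,1,0,0,0,0,0,0,1,0,0,0.04,0,0,0,1,0,0,0,0,0,0,1]'

```text
t: 15.42
eef_pos: [0.4098, -0.1925, 0.0927]
tool_rot: [0.0, 0.24, 0.971, 0.0]
contact_force: [-3.1, 1.1, 11.5]
gripper_width: 0.251
grasp_force: 51.6
```

>>> servo_tool --motion '[0,0,-0.03,0,0,0,0.3,0,0,0,0,0,0,0,0,0,0,0,0,0,0,0,0,-0.5,0,0,0,0,0,0,-1,0,0,0,0]'

```text
t: 16.05
eef_pos: [0.4093, -0.1925, 0.123]
tool_rot: [-0.001, 0.24, 0.971, -0.0]
contact_force: [0.6, 0.3, -0.3]
gripper_width: 0.997
grasp_force: 0.0
```

>>> servo_tool --motion '[0,0,-1,0,0,0,0,0,0,-1,0,0,0,0,0,0,-1,0,0,0,0,0,0,-1,0,0,0,0.2,0,0,-0.5,0,0,0,0.4]'

```text
t: 16.68
eef_pos: [0.41, -0.1927, 0.2139]
tool_rot: [0.001, 0.24, 0.971, 0.0]
contact_force: [0.5, -1.0, -0.8]
gripper_width: 0.61
grasp_force: 0.0
```

```bash
python3 -c "
from go import *
from fit import G
p=[.54458,-.21048,4.22715]
P=G(p,(.020,0,.155));print(P);delta(P,62.2)
im=save('side','s5.png');im2=save('top','t5.png')
a=cv2.resize(im[195:345,170:370,::-1],None,fx=2,fy=2.6);b=cv2.resize(im2[100:260,160:310,::-1],None,fx=2.6,fy=2.45)
cv2.imwrite('pics/c6.png',np.hstack([a[:390],b[:390]]))
for c in('side','top'):
  for n in('block','chip_1','rod_grip','mark_tip','rod_pointer'):print(c,n,[(np.round(d['uv']),round(d['p'],2)) for d in bot.boxes_of(c,n)])
"
```

```text
[ 0.5352516  -0.22817127  0.155     ]
t 16.68 pos [ 0.41   -0.1927  0.2139] ybear 62.2 tilt [ 0.002  0.    -1.   ] q [-0.28  0.28  0.68  2.19 -0.25  0.75  1.66] F [ 0.5 -1.  -0.8] w 0.61
units [-6.37  1.35  2.96] turn -0.0
side block [(array([325., 242.]), 0.88), (array([306., 270.]), 0.6), (array([358., 212.]), 0.57)]
side chip_1 []
side rod_grip [(array([246., 236.]), 0.91)]
side mark_tip [(array([204., 252.]), 0.68)]
side rod_pointer [(array([242., 242.]), 0.58)]
top block [(array([379., 298.]), 0.77), (array([303., 260.]), 0.67), (array([255., 251.]), 0.48)]
top chip_1 []
top rod_grip [(array([198., 140.]), 0.74)]
top mark_tip []
top rod_pointer []
```

View pics/c6.png

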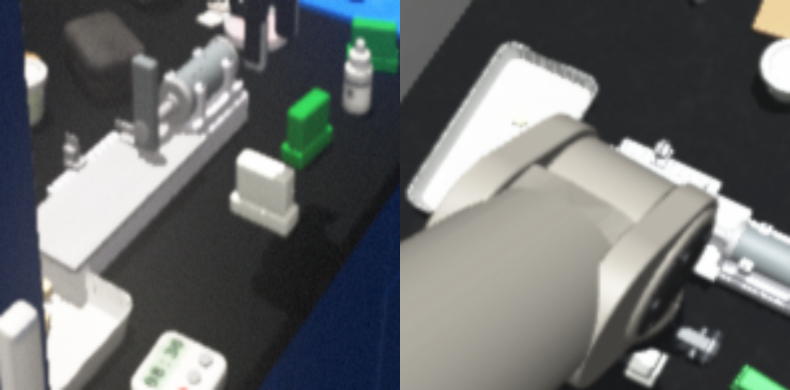

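>>> servo_tool --motion '[-1,0.27,0,0,0,0,0.42,-1,0.27,0,0,0,0,0.42,-1,0.27,0,0,0,0,0.42,-1,0.27,0,0,0,0,0.42,-1,0.27,0,0,0,0,0.42]'

```text
t: 17.9
eef_pos: [0.5114, -0.2154, 0.2124]
tool_rot: [-0.0, 0.24, 0.971, -0.0]
contact_force: [0.1, -1.1, -0.0]
gripper_width: 0.584
grasp_force: 0.0
```

>>> servo_tool --motion '[-1,0,0,0,0,0,0.42,-0.37,0,0,0,0,0,0.42,0,0,0,0,0,0,0.42]'

```text
t: 18.27
eef_pos: [0.5347, -0.2282, 0.2124]
tool_rot: [-0.0, 0.24, 0.971, -0.0]
contact_force: [-0.8, 0.1, 0.1]
gripper_width: 0.58
grasp_force: 0.0
```

```bash
python3 -c "
from go import *
from fit import G,c0,c1
p=[.54458,-.21048,4.22715]
def inv(P):
    d=np.array(P[:2])-p[:2];c,q=np.cos(p[2]),np.sin(p[2]);return np.round([c*d[0]+q*d[1],-q*d[0]+c*d[1]],4)
P=G(p,(.020,0,.152));delta(P,62.2)
for u,v in((233,188),(238,190),(268,205)):print(inv(ray('side',c1(u,v),.046)))
for c in ('side','top'):
  for P in((.022,.042,.046),(.0,.042,.046),(-.037,.047,.055),(-.037,.054,.055),(.022,0,.116)):print(c,P,proj(c,G(p,P)).round(1))
"
```

```text
t 18.27 pos [ 0.5347 -0.2282  0.2124] ybear 62.2 tilt [-0.001 -0.    -1.   ] q [-0.17  0.49  0.62  1.9  -0.37  0.87  1.72] F [-0.8  0.1  0.1] w 0.58
units [-0.02  0.02  3.02] turn -0.0
[0.0193 0.0389]
[0.0191 0.0353]
[0.015  0.0123]
side (0.022, 0.042, 0.046) [[227.9 241.1]]
side (0.0, 0.042, 0.046) [[221.4 245.4]]
side (-0.037, 0.047, 0.055) [[207.8 248.6]]
side (-0.037, 0.054, 0.055) [[205.2 247.6]]
side (0.022, 0, 0.116) [[242.8 216.5]]
top (0.022, 0.042, 0.046) [[279.4 175.8]]
top (0.0, 0.042, 0.046) [[271.4 171.9]]
top (-0.037, 0.047, 0.055) [[258.7 162.5]]
top (-0.037, 0.054, 0.055) [[260.  160.1]]
top (0.022, 0, 0.116) [[270.8 182.1]]
```

>>> servo_tool --motion '[0,0,1,0,0,0,0.42,0,0,1,0,0,0,0.42,0,0,0.7,0,0,0,0.42,0,0,0.3,0,0,0,0.42,0,0,0,0,0,0,0.42]'

```text
t: 18.9
eef_pos: [0.5348, -0.2281, 0.1522]
tool_rot: [-0.0, 0.24, 0.971, -0.0]
contact_force: [-0.1, 0.9, 0.5]
gripper_width: 0.585
grasp_force: 0.0
```

```bash
python3 -c "
from go import *
delta([.5353,-.2282,.152],62.2)
for c in('side','top'):
  for n in('rod_grip','mark_tip','rod_pointer','chip_1'):bot.read_camera(c);print(c,n,[(np.round(d['uv']),round(d['p'],2)) for d in bot.boxes_of(c,n)])
"
```

```text
t 18.9 pos [ 0.5348 -0.2281  0.1522] ybear 62.2 tilt [-0.001  0.    -1.   ] q [-0.12  0.57  0.56  1.93 -0.43  0.75  1.77] F [-0.1  0.9  0.5] w 0.585
units [-0.02  0.01  0.01] turn -0.0
side rod_grip [(array([245., 238.]), 0.57)]
side mark_tip [(array([205., 254.]), 0.69)]
side rod_pointer [(array([244., 239.]), 0.94), (array([348., 227.]), 0.63)]
side chip_1 []
top rod_grip []
top mark_tip []
top rod_pointer [(array([268., 195.]), 0.51)]
top chip_1 []
```

>>> servo_tool --motion '[0,0,0,0,0,0,1,0,0,0,0,0,0,1,0,0,0,0,0,0,1,0,0,0,0,0,0,1,0,0,0,0,0,0,1]' --grip_force 60

```text
t: 20.32
eef_pos: [0.5361, -0.226, 0.1529]
tool_rot: [0.0, 0.24, 0.971, 0.002]
contact_force: [1.7, 6.1, 3.2]
gripper_width: 0.159
grasp_force: 58.7
```

```bash
python3 -c "
from go import *
delta([.5353,-.2282,.152],62.2)"
```

```text
t 20.32 pos [ 0.5361 -0.226   0.1529] ybear 62.2 tilt [ 0.001  0.003 -1.   ] q [-0.12  0.57  0.56  1.93 -0.44  0.76  1.77] F [1.7 6.1 3.2] w 0.159
units [-0.01 -0.12  0.04] turn 0.01
```

>>> servo_tool --motion '[0,0.4,0,0,0,0,1,0,0.5,0,0,0,0,1,0,0.6,0,0,0,0,1,0,0.6,0,0,0,0,1,0,0.5,0,0,0,0,1]'

```text
t: 20.95
eef_pos: [0.5593, -0.1828, 0.1529]
tool_rot: [0.0, 0.241, 0.971, -0.001]
contact_force: [-2.0, -6.3, 2.1]
gripper_width: 0.158
grasp_force: 58.9
```

>>> servo_tool --motion '[0,0.2,0,0,0,0,1,0,0,0,0,0,0,1]'

```text
t: 21.2
eef_pos: [0.5612, -0.1793, 0.1529]
tool_rot: [0.0, 0.241, 0.971, -0.001]
contact_force: [-2.2, -5.6, 3.3]
gripper_width: 0.16
grasp_force: 58.9
```

```bash
python3 -c "
from go import *
delta([.5353,-.2282,.152],62.2)
e=bot.get_obs()['eef_pos'];print('draw',e[0]*.466+e[1]*.885-.0498)
S=np.mean([np.array(bot.read_camera('side'),float) for _ in range(12)],0)
T=np.mean([np.array(bot.read_camera('top'),float) for _ in range(12)],0)
np.save('S.npy',S);np.save('T.npy',T)
r=lambda im,y,x,h,w,f:cv2.resize(im[y:y+h,x:x+w,::-1].astype(np.float32),None,fx=f,fy=f,interpolation=cv2.INTER_CUBIC)
H=cv2.imread('pics/s5.png')[:,:,::-1];H0=cv2.imread('pics/top0.png')[:,:,::-1]
a=r(S,225,195,37,50,8);b=r(T,140,240,37,50,8);c=r(H,225,195,37,50,8);d=r(H0,140,240,37,50,8)
cv2.imwrite('pics/fin.png',np.clip(np.vstack([np.hstack([a,b]),np.hstack([c,d])]),0,255))
"
```

```text
t 21.2 pos [ 0.5612 -0.1793  0.1529] ybear 62.1 tilt [ 0.    -0.002 -1.   ] q [-0.21  0.58  0.56  1.92 -0.44  0.76  1.68] F [-2.2 -5.6  3.3] w 0.16
units [ 0.   -2.77  0.05] turn -0.01
draw 0.05306841322083432[ WARN:0@25.877] global loadsave.cpp:1063 imwrite_ Unsupported depth image for selected encoder is fallbacked to CV_8U.
```

View pics/fin.png

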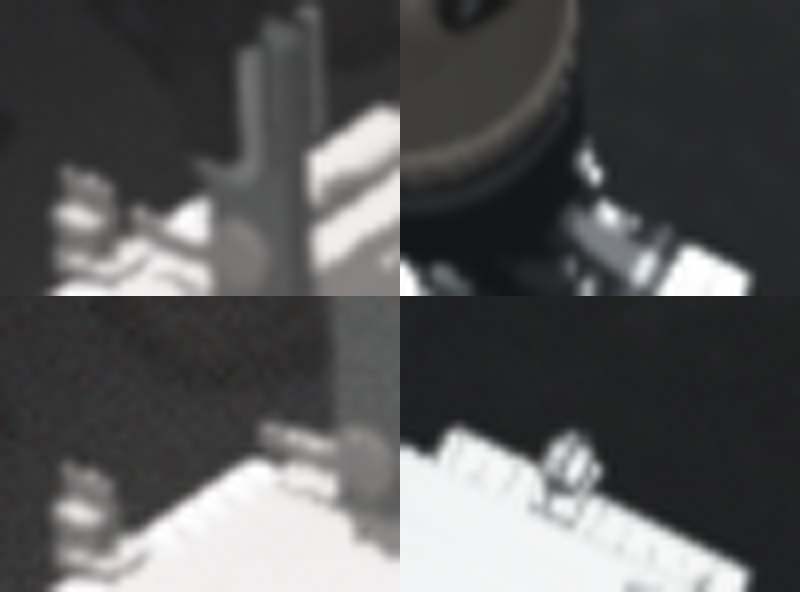

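```bash
python3 -c "
from go import *
p=[.54458,-.21048,4.22715]
def inv(P):
    d=np.array(P[:2])-p[:2];c,q=np.cos(p[2]),np.sin(p[2]);return np.round([c*d[0]+q*d[1],-q*d[0]+c*d[1]],4)
s=lambda u,v:(195+u/8-.44,225+v/8-.44)
for n,uv,z in(('ptr',(136,210),.046),('ptr up',(136,205),.046),('home',(262,132),.046),('home lo',(265,137),.046),('finL',(67,170),.055),('finR',(107,182),.055),('fin m',(88,176),.055)):print(n,inv(ray('side',s(*uv),z)))
print('top fin',inv(ray('top',(240+170/8-.44,140+(462-296)/8-.44),.055)),inv(ray('top',(240+170/8-.44,140+(440-296)/8-.44),.055)))
H=cv2.imread('pics/s5.png',0)
S=np.load('S.npy').mean(2)
print(S[242:257,199:218].astype(int))
T0=cv2.imread('pics/top0.png',0);print(T0[154:172,254:270])
"
```

```text
ptr [-0.0284  0.045 ]
ptr up [-0.0264  0.0467]
home [0.0215 0.0431]
home lo [0.0198 0.0408]
finL [-0.0338  0.0627]
finR [-0.033   0.0501]
fin m [-0.0333  0.0561]
top fin [-0.035   0.0543] [-0.0383  0.0606]
[[ 45  46  45  45  45  45  45  45  46  47  47  47  49  47  47  48  47  47
   45]
 [ 46  46  45  46  47  47  46  46  47  45  47  49  47  47  48  48  48  46
   46]
 [ 45  45  46  46  47  47  46  46  45  47  47  47  48  47  47  47  47  48
   48]
 [ 46  45  47  56  69  59  51  50  47  48  47  47  48  46  47  46  46  47
   48]
 [ 46  47  50  73 106  93  83  83  64  52  48  47  47  48  47  47  47  48
   48]
 [ 47  47  49  69 106 116 129 137 102  75  55  49  48  48  48  48  49  48
   48]
 [ 48  46  50  64  96 114 125 130 123 111  71  49  48  48  49  49  48  48
   48]
 [ 48  47  53  69 100 116 116 115 118 110  72  51  50  50  50  48  49  49
   53]
 [ 48  49  69 109 141 155 140 119 114 104  77  57  67  81  65  51  52  60
   99]
 [ 48  55  96 161 202 213 195 161 134 113  92  70  97 130 104  82  82 117
  195]
 [ 49  54  88 142 185 213 215 202 165 120  92  70  95 127 126 130 143 194
  242]
 [ 
[... 828 characters left out ...]
 155 178  74  32  32  32  32]
 [226 242 238 190 140 144 162 231 192 151 161  67  33  33  32  32]
 [238 243 235 216 121  96 124 175 145 165  92  41  34  31  32  32]
 [243 243 233 226 142 125 121 131 170 151  97  64  40  34  32  33]
 [242 241 218 225 167 212 216 210 195 192 203 157  97  64  40  34]
 [241 239 192 186 179 234 239 234 192 233 237 207 206 164  99  65]
 [243 241 225 213 182 197 215 219 210 241 234 226 240 231 208 165]
 [244 243 242 239 225 213 192 187 233 241 233 239 244 243 234 230]
 [244 244 244 243 242 240 229 224 236 227 238 244 245 242 234 243]
 [243 244 244 244 244 244 243 242 239 231 235 237 242 237 240 245]
 [243 243 243 244 244 244 244 244 243 242 239 237 234 221 242 244]]
```

>>> servo_tool --motion '[0,0.17,0,0,0,0,1,0,0,0,0,0,0,1,0,0,0,0,0,0,1]'

```text
t: 22.78
eef_pos: [0.5625, -0.1767, 0.1529]
tool_rot: [0.0, 0.241, 0.971, -0.001]
contact_force: [-1.5, -6.0, 2.6]
gripper_width: 0.154
grasp_force: 58.9
```

```bash
python3 -c "
from go import *
from fit import G
delta([.5353,-.2282,.152],62.2)
e=bot.get_obs()['eef_pos'];print('draw',e[0]*.466+e[1]*.885-.0498)
S=np.mean([np.array(bot.read_camera('side'),float) for _ in range(16)],0);np.save('S2.npy',S)
print(S.mean(2)[244:256,199:218].astype(int))
H=cv2.imread('pics/side0.png',0).astype(float)*.25+cv2.imread('pics/s1.png',0)*.25+cv2.imread('pics/s4.png',0)*.25+cv2.imread('pics/s5.png',0)*.25
print(H[236:250,222:240].astype(int))
T=cv2.imread('pics/top0.png',0);print(T[174:194,260:280])
p=[.54458,-.21048,4.22715]
for dx in(0,-.005,-.01):print(proj('side',G(p,(-.03+dx,.042,.046))),)
print(proj('side',G(p,(-.03,.052,.055)))-proj('side',G(p,(-.03,.042,.046))))
"
```

```text
t 22.77 pos [ 0.5625 -0.1767  0.1529] ybear 62.1 tilt [-0.    -0.002 -1.   ] q [-0.22  0.58  0.56  1.91 -0.44  0.76  1.67] F [-1.5 -6.   2.6] w 0.154
units [-0.   -2.91  0.05] turn -0.01
draw 0.0559128405279541
[[ 46  46  46  46  47  47  46  47  47  47  48  48  47  47  47  47  47  48
   49]
 [ 46  46  47  54  68  60  51  48  48  46  48  48  47  47  48  47  48  52
   65]
 [ 46  47  49  73 107  93  82  83  64  50  48  47  48  47  47  47  48  49
   59]
 [ 47  46  48  69 105 116 130 136 103  76  55  48  48  48  47  48  48  48
   50]
 [ 47  47  48  64  96 114 124 130 123 112  72  49  48  47  49  48  49  49
   49]
 [ 47  48  51  69  99 116 116 116 118 110  74  50  48  47  48  49  50  49
   52]
 [ 47  50  69 108 142 155 140 120 114 105  78  55  50  49  49  49  49  59
   98]
 [ 49  55  95 161 202 212 196 162 134 113  93  72  75  71  57  55  68 119
  196]
 [ 48  54  87 142 186 213 216 201 165 120  99  96 115 115 101 113 147 210
  246]
 [ 48  51  70 106 138 160 169 164 136 106  95 100 118 126 148 185 222 244
  251]
 [ 47  49  60  88 112 121 124 121 105  95  97 108 119 120 134 168 212 237
  245
[... 2253 characters left out ...]
 240 186  78  53  61  71  59  52  52  69 120 191 241 245 245
  245 245]
 [245 245 245 240 174  73  48  48  49  49  51  64 118 187 203 227 237 243
  245 245]
 [245 245 245 235 135  61  48  48  48  48  53  86 172 230 228 221 222 228
  237 243]
 [245 245 241 201 114  66  49  48  47  47  56  97 179 224 232 235 229 221
  222 228]
 [245 245 236 157 119  82  52  47  47  48  55  86 146 178 205 225 232 234
  228 221]
 [245 241 204 143 127  93  54  48  47  47  54  79 116 128 152 179 206 225
  233 234]
 [245 236 160 135 131 113  73  54  48  48  62  98 120 120 121 129 153 179
  207 225]]
[[212.18235583 251.56442374]]
[[210.59612611 252.6213575 ]]
[[208.99567696 253.68776592]]
[[-4.03044374 -5.12489519]]
```

>>> servo_tool --motion '[0,-0.09,0,0,0,0,1,0,0,0,0,0,0,1,0,0,0,0,0,0,1,0,0,0,0,0,0,1]'

```text
t: 24.08
eef_pos: [0.5616, -0.1785, 0.1529]
tool_rot: [0.0, 0.241, 0.971, -0.001]
contact_force: [-2.5, -5.9, 2.5]
gripper_width: 0.157
grasp_force: 58.9
```

```bash
cat > g.py <<'E'
from go import *
from fit import c0,c1
from scipy.optimize import least_squares
e=bot.get_obs();e=e['eef_pos'];print('draw',e[0]*.466+e[1]*.885-.0498)
# joint fit: gauge pose, per-camera pixel offsets (prior 1 px), fin x,y
F=[('top',c0(288,150),(-.14,.04,.034)),('top',c0(228,255),(-.14,-.04,.034)),('top',c0(526,392),(.07,-.04,.034)),('side',c1(152,413),(-.14,-.04,.034)),
('side',c1(289,92),(.022,0,.116)),('top',(268.9,180.3),(.022,0,.116)),('side',(227.1,241.7),(.022,.042,.046))]
FIN=[('side',(205.4,246.4)),('top',(260.6,160.2))]
def G(p,P):
    c,s=np.cos(p[2]),np.sin(p[2]);return [p[0]+c*P[0]-s*P[1],p[1]+s*P[0]+c*P[1],P[2]]
def res(p,skip=None):
    off={'top':p[3:5],'side':p[5:7]};r=list(p[3:7]/1.)
    for i,(c,uv,P) in enumerate(F+[(c,uv,(p[7],p[8],.055)) for c,uv in FIN]):
        if i!=skip:r+=list((proj(c,G(p,P))[0]+off[c]-uv)/.7)
    r+=list((np.array(G(p,(.022,0,0))[:2])-[.5361,-.226])/.0015)
    return r
for k in [None]+list(range(9)):
    s=least_squares(res,[.545,-.21,4.227,0,0,0,0,-.037,.05],x_scale=[.01,.01,.01,1,1,1,1,.01,.01],args=(k,))
    print(k,'cost',round(s.cost,1),'fin',s.x[7:].round(4),'draw needed',round(.022-s.x[7],4),'off',s.x[3:7].round(1))
E
python3 g.py
```

```text
draw 0.05394932575722956
None cost 10.3 fin [-0.0328  0.0549] draw needed 0.0548 off [ 0.9  0.1  0.4 -0.1]
0 cost 8.9 fin [-0.032   0.0552] draw needed 0.054 off [ 0.7  0.1  0.3 -0.1]
1 cost 6.7 fin [-0.0322  0.055 ] draw needed 0.0542 off [ 0.6 -0.1  0.4 -0.1]
2 cost 10.1 fin [-0.0327  0.0547] draw needed 0.0547 off [ 1.  -0.   0.4 -0.1]
3 cost 10.1 fin [-0.0329  0.0547] draw needed 0.0549 off [ 0.9  0.2  0.3 -0.1]
4 cost 9.1 fin [-0.033   0.0546] draw needed 0.055 off [ 1.   0.1  0.3 -0.4]
5 cost 5.9 fin [-0.0336  0.0549] draw needed 0.0556 off [ 1.1  0.3  0.3 -0. ]
6 cost 10.3 fin [-0.0328  0.0549] draw needed 0.0548 off [ 0.9  0.1  0.4 -0.1]
7 cost 8.5 fin [-0.0341  0.0537] draw needed 0.0561 off [1.  0.  0.4 0.2]Traceback (most recent call last):
  File "g.py", line 18, in <module>
    s=least_squares(res,[.545,-.21,4.227,0,0,0,0,-.037,.05],x_scale=[.01,.01,.01,1,1,1,1,.01,.01],args=(k,))
    return func(*args, **kwargs)
    result = trf(vector_fun.fun, vector_fun.jac, x0, f0, J0, lb, ub, ftol, xtol,
                 gtol, max_nfev, x_scale, loss_function, tr_solver,
           
[... 339 characters left out ...]
.x))
             ~~~~~~~~~~~~~~~~^^^^^^^^^^^^^^^^^
    return np.atleast_1d(self.fun(x))
                         ~~~~~~~~^^^
    return self.f(x, *self.args, **self.kwargs)
           ~~~~~~^^^^^^^^^^^^^^^^^^^^^^^^^^^^^^
  File "g.py", line 14, in res
    if i!=skip:r+=list((proj(c,G(p,P))[0]+off[c]-uv)/.7)
                        ~~~~^^^^^^^^^^
  File "h.py", line 9, in proj
    M,r,t=cal(c);return cv2.projectPoints(np.array(P,float).reshape(-1,1,3),r,t,M,None)[0].reshape(-1,2)
          ~~~^^^
  File "h.py", line 4, in cal
    k=bot.get_calibration(c);return np.array(k['mtx'],float),np.array(k['rvec'],float),np.array(k['tvec'],float)
ValueError: time passes only in moves, steps and waits
```

>>> servo_tool --motion '[0,0.04,0,0,0,0,1,0,0,0,0,0,0,1,0,0,0,0,0,0,1]'

```text
t: 24.45
eef_pos: [0.562, -0.1777, 0.1529]
tool_rot: [0.0, 0.241, 0.971, -0.001]
contact_force: [-2.5, -6.6, 3.5]
gripper_width: 0.155
grasp_force: 58.9
```

```bash
python3 -c "
from go import *
delta([.5353,-.2282,.152],62.2)
e=bot.get_obs()['eef_pos'];print('draw',e[0]*.466+e[1]*.885-.0498)
def blobs(n,im,x0,x1,y0,y1):
  m=((im[:,:,0]-im[:,:,2])>22).astype(np.uint8);m[:y0]=0;m[y1:]=0;m[:,:x0]=0;m[:,x1:]=0
  k,_,st,ce=cv2.connectedComponentsWithStats(m);print(n,[(st[i,4],ce[i].round(0)) for i in range(1,k)])
for i in('top0','t3','t4','t5'):blobs(i,cv2.GaussianBlur(cv2.imread(f'pics/{i}.png')[:,:,::-1],(3,3),0).astype(float),160,300,110,215)
blobs('T',np.load('T.npy'),160,300,110,215)
T=np.array(bot.read_camera('top'),float);blobs('now',T,160,300,110,215)
for i in('side0','s5'):blobs(i,cv2.GaussianBlur(cv2.imread(f'pics/{i}.png')[:,:,::-1],(3,3),0).astype(float),185,300,225,350)
blobs('S2',np.load('S2.npy'),185,300,225,350)
"
```

```text
t 24.45 pos [ 0.562  -0.1777  0.1529] ybear 62.1 tilt [-0.    -0.002 -1.   ] q [-0.22  0.58  0.56  1.92 -0.44  0.76  1.67] F [-2.5 -6.6  3.5] w 0.155
units [-0.   -2.86  0.05] turn -0.01
draw 0.05484575934709336
top0 [(np.int32(16), array([297., 111.]))]
t3 [(np.int32(16), array([297., 111.])), (np.int32(2), array([196., 170.]))]
t4 [(np.int32(16), array([297., 111.]))]
t5 [(np.int32(16), array([297., 111.]))]
T [(np.int32(16), array([297., 111.])), (np.int32(1), array([209., 166.])), (np.int32(2), array([208., 168.])), (np.int32(8), array([196., 171.]))]
now [(np.int32(16), array([297., 111.])), (np.int32(1), array([209., 166.])), (np.int32(2), array([208., 168.])), (np.int32(7), array([197., 171.]))]
side0 [(np.int32(30), array([203., 272.])), (np.int32(24), array([220., 274.])), (np.int32(22), array([194., 280.])), (np.int32(31), array([203., 286.])), (np.int32(50), array([261., 346.]))]
s5 [(np.int32(1), array([192., 303.])), (np.int32(22), array([194., 306.])), (np.int32(13), array([193., 318.])), (np.int32(49), array([261., 346.]))]
S2 [(np.int32(31), array([193., 306.])), (np.int32(14), array([193., 318.])), (np.int32(39), array([261., 347.]))]
```

```bash
python3 -c "
from go import *
T=np.mean([np.array(bot.read_camera('top'),float) for _ in range(6)],0)
d=T[:,:,0]-T[:,:,2]
for th in(8,12,16):
  m=(d>th).astype(np.uint8);m[:115]=0;m[205:]=0;m[:,:160]=0;m[:,285:]=0
  k,_,st,ce=cv2.connectedComponentsWithStats(m);print(th,[(int(st[i,4]),ce[i].round(1).tolist()) for i in range(1,k)])
print(d[160:175,192:216].astype(int))
p=[.54458,-.21048,4.22715]
def inv(P):
    d=np.array(P[:2])-p[:2];c,q=np.cos(p[2]),np.sin(p[2]);return np.round([c*d[0]+q*d[1],-q*d[0]+c*d[1]],4)
for uv in((208.5,167),(196.5,171)):print(inv(ray('top',uv,.007)),inv(ray('top',uv,.04)))
cv2.imwrite('pics/last.png',T[:,:,::-1])
"
```

```text
8 [(1677, [188.7, 127.4]), (58, [244.9, 123.6]), (2, [259.0, 133.5]), (3, [260.0, 138.0]), (4, [223.2, 142.5]), (7, [211.1, 161.4]), (12, [208.5, 167.2]), (19, [196.8, 170.7])]
12 [(165, [170.0, 118.2]), (2, [195.0, 115.5]), (2, [236.0, 115.5]), (10, [247.5, 118.0]), (3, [192.3, 116.7]), (1, [186.0, 119.0]), (26, [230.4, 122.6]), (1, [174.0, 123.0]), (1, [176.0, 123.0]), (1, [179.0, 123.0]), (1, [172.0, 124.0]), (1, [168.0, 128.0]), (4, [211.2, 161.8]), (10, [208.5, 167.5]), (13, [196.7, 171.0])]
16 [(2, [211.5, 161.5]), (8, [208.4, 167.6]), (12, [196.5, 171.0])]
[[ 1  1  0  1  0  0  0  0  1  0  0  0  0  0  1  1  1  8  6  6  7  8  0 -1]
 [ 1  1  0  0  1  0  0  0  1  0  0  0  1  0  1  1  1 10  8  9 17 11 -1 -1]
 [ 0  1  1  1  1  1  0  0  0  1  0  0  0  0  1  1  1  7 13 16 15  0 -1 -1]
 [ 1  1  1  0  0  0  0  0  0  0  0  0  0  0  1  1  1  0  2  2  1 -1 -1 -1]
 [ 0  0  1  1  0  0  0  1  1  1  0  0  0  0  0  1  1  0  1  0  0  0 -1 -1]
 [ 0  0  0  1  0  0  0  0  0  0  0  0  0  0  0  1  4  9  7  2  0  0  0 -1]
 [ 1  0  0  0  0  0  0  0  0  0  0  0  1  0  0  3 11 22 20  2  0 -1 -1 -1]
 [ 1  0  0  0  0  0  0  0  0  0  0  0  0  0  1  8 15 19 13  0 -1  0 -1 -1]
 [ 0  0  1  1  1  1  1  1  0  0  0  0  0  0  1 21 26 19  1 -1 -1 -1  0  0]
 [ 0  1  3  9  8 11 10  4  1  0  0  0  0  1  1 17 29  7 -1 -1 -1 -1 -1  0]
 [ 0  1  7 22 19 24 30  9  0  0  0  0  0  0  0  4  5 -1 -1 -1 -1 -1 -1 -1]
 [ 0  1  9 34 36 41 35 13  1  0  0  0  0  0  1  0 -1 -1  0  0  0 -1 -1 -1]
 [ 0  1  6 21 24 19 19 10  1  0  0  0  0  0  0  0  0  0 -1 -1 -1  0  0  0]
 [ 1  0  1  2  2  2  2  1  1  0  0  0  0  0  0 -1 -1  0 -1 -1 -1 -1 -1 -1]
 [ 1  1  0  0  1  1  1  0  0  0  1  0  0  0  0 -1 -1 -1  0  0 -1 -1 -1 -1]]
[-0.1568 -0.0077] [-0.1457 -0.015 ]
[-0.1789 -0.031 ] [-0.167  -0.0374][ WARN:0@4.271] global loadsave.cpp:1063 imwrite_ Unsupported depth image for selected encoder is fallbacked to CV_8U.
```

```bash
python3 -c "
import cv2,numpy as np
for n in('t4','t5','last'):
  a=cv2.imread(f'pics/{n}.png').astype(int);print(n);print((a[:,:,2]-a[:,:,0])[145:155,198:216]);print(a[145:155,198:216].mean(2).astype(int))
"
```

```text
t4
[[ 0  0  0  0  0  0  1  1  1  1  1  0  0  0  0  1  0  0]
 [ 0  0  0  0  0  0  3  5  5  4  1  0  0  0  0  1  1  1]
 [ 0  0  0  0  0  1  5  6  7  6  4  0  0  0  0  1  0  0]
 [ 0  0  0  0  0  2  6  7  7  7  5  1  0  0  0  1  0  0]
 [ 0  0  0  0  1  5 14  8  8 10 15  3  0  0  0  1  0  0]
 [ 0  0  0  0  1  4 14 15 19 20 13  1  0  0  0  1  0  0]
 [ 0  0  0  0  0  0  1  3 13  3  1  0  0  0  0  1  0  0]
 [ 0  0  0  0  0  0  0  0  2  0  0  0  1  1  1  1  0  0]
 [ 0  0  0  0  0  0  1  0  0  0  0  0  1  0  1  0  0  0]
 [ 0  0  0  1  1  1  1  0  0  0  0  0  0  0  0  0  0  0]]
[[253 253 253 253 253 253 253 253 253 253 252 253 253 253 253 252 253 253]
 [253 253 253 253 253 253 253 252 252 252 253 253 253 253 253 252 252 252]
 [253 253 253 253 253 253 252 252 251 252 252 253 253 253 253 252 252 252]
 [253 253 253 253 253 252 251 251 251 251 251 252 253 253 253 252 252 252]
 [253 253 253 253 251 237 241 250 250 249 240 249 253 253 253 252 252 252]
 [253 253 253 253 250 211 215 234 232 221 214 249 253 253 253 252 252 252]
 [253 253 253 253 252 244 243 240 210 235 243 252 253 253 253 252 252 252]
 
[... 1996 characters left out ...]
 60  59  58  57  56  55]
 [ 76  75  73  72  71  69  67  65  63  61  60  59  58  56  56  55  54  54]
 [ 73  72  71  69  67  65  63  61  60  58  57  56  56  55  55  54  57  67]
 [ 70  69  67  65  63  61  60  58  58  56  56  55  54  54  58  77 109 145]
 [ 67  65  63  61  60  58  58  56  56  55  54  54  58  77 112 170 228 237]
 [ 63  61  60  58  58  56  56  55  54  54  57  73 103 172 229 242 250 251]
 [ 60  58  58  56  56  55  54  54  57  71  94 159 206 241 251 251 252 251]
 [ 58  56  56  55  54  54  57  71  93 150 178 237 247 251 252 252 251 250]
 [ 56  55  55  54  54  59  92 151 177 234 242 250 251 252 252 252 251 249]
 [ 54  54  54  57  76 111 174 235 241 250 251 252 252 251 252 251 251 249]]
```

All four chips are in the tray, at top (206,149), (197,171), (208,167) and (211,162). The bed is clear, the block is standing, and the rod is held at the mark.

```bash
python3 -c "
from station import bot
print(bot.hand_in())"
```

```text
the job is handed in; nothing more can be done
None
```

The job is handed in at about 25 s of the 64 s: all four chips are in the tray, the block stands clear of the gauge, and the rod is held at the mark at about 54.8 mm draw-out. I placed the mark from camera measurements that agree only to about 2 mm, so it may be off by that much.

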